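# Torque audit of three reagent bottle caps

## Robot

A 6-joint arm with a two-finger parallel gripper is mounted at the origin on the work surface. World frame = base frame: x ahead of the robot, y to its left, z up, the work surface at z = 0. Lengths are in m, angles in rad, forces in N, time in s.
With the tool pointing down it reaches from about 0.325 to 1 m from the base axis. Payload 5.1 kg.
Tool frame: the origin (TCP) lies on the centre line of the jaws, within the pads' length; the fingertips stand robot.nose_length ahead of it and the grasp point (between the pads) lies 5 mm behind it (robot.nose_length is the distance from the TCP to the fingertips, in m); z points along the fingers, y is the line along which they close (so a half turn about z gives the same grasp; the last joint's range is limited). The gripper opens to 85 mm and grips with 20 to 120 N. Pads are 22 mm wide; open, the fingers measure 114 mm over their backs; the gripper's body (76 mm by 85 mm) begins 54 mm behind the grasp point. The pads swing forward as they close: fully open they stand 13 mm farther back than shut.
Start: joints at [-1.263, 0.124, 1.65, -0, 1.367, -0.083], TCP at [0.248, -0.601, 0.221] pointing down, gripper open.
Joint ranges: [-2.61, 2.61], [-1.02, 2.33], [0.03, 2.71], [-1.35, 4.49], [0.32, 2.68], [-2.91, 2.91]. Speed limits (rad/s): [2.57, 2.57, 3.14, 3.14, 3.14, 3.14].

## Interface

Orientations are given as a rotation vector (axis times angle).
In Python, from cell import robot gives the robot as it stands.
- The arm moves only by the tool send_rows, never from a script. Its argument "commands" is a list of rows, each a list of 3 entries, a list of its own where there are three numbers: the gripper's target within -1 to 1 (shut at 1, half-way at 0, fully open at -1), then the shift along the world's x, y, z in cm, then the turn, a rotation vector about the world's x, y, z in rad. In form: [[claw, [x, y, z], [ax, ay, az]], ...]. A call has 1 to 20 rows; each row shifts and turns the commanded pose from where the row before left it; what a row does not reach is not made up. A row lasts 1/10 s, in which the tool goes at most 50 mm and 8.59 degrees, less where a joint would pass 70% of its speed; a pose out of reach is approached as far as the arm can. A call with a gripper value outside its range is refused whole. The fingers move at their own pace and stop on an object; the grip force is fixed at half the most. Time passes only in rows, so rows that do not move let the fingers close. It gives the time, the measured TCP pose, the force, the opening and the grip force at its end, in the units of the state.
- robot.sense(): the state, without advancing time (a new reading comes with each control period).
- robot.capture(name): name is "scene" or "top" or "wrist"; returns (picture, depth): 420x560x3 uint8, red, green, blue; 420x560 float32, m along the optical axis (not along the pixel's ray), 0 where there is no reading.
- robot.get_calibration(name): a dict with "K" (3x3 intrinsics, pixels), "eye" and "attitude" of the camera in the world; the wrist camera has in their place "mount" (4x4, takes a point from camera to tool coordinates, whose origin is the TCP and whose axes are the flange's). Camera axes: x right, y up, looking along -z (the intrinsics and any distortion apply to the point x, -y, -z); pixel columns grow to the right and rows downward; lengths in m; the calibration is good to about 2 mm. A picture is of the moment at which its call begins: read the wrist's pose just before it. get_calibration takes no time and is no camera call.
- robot.close_job(): hands the job in; it is judged then, once.
The state is a dict: "t": time; "joint_positions": joint angles; "qvel": joint speeds; "joint_torque": joint torques, N m; "tool_pos": TCP position; "orientation": TCP orientation; "wrist_force": force on the tool from outside, world axes, zero at the start; "ft_torque": the same for the moment, N m; "opening": opening from 0.0 (shut) to 1.0 (fully open); "finger_force": force on a finger pad.
Only numpy, scipy, OpenCV 4.12 (cv2) and the standard library are available. Lean on these libraries where they do the work, as an engineer would, in place of code of your own. Each camera call takes 0.05 s, during which the arm holds its last target. There are 200 camera calls.

## Task

Check the screw caps of the three amber reagent bottles: turn each one clockwise (seen from above) until it comes up firm, breaks away and creeps on about 8 degrees (at least 3, never more than 17; by then it takes about 0.6 newton-metres). Tight caps are firm at once, with only a little springy give; a loose one first turns freely by more than 25 degrees. When all three have been tried, move the paddle-shaped flag pin gently from its parking block fully down into the hole in front of the one loose bottle, upright, and let go; never flag a tight bottle, and leave the beaker and the two small vials on the tray where they are.

Things in the scene. Friction and masses are not known exactly. Their poses are not given: they have to be found in the camera images.
- stand_a: One station: amber bottle (62 mm square) clamped on a base, with a grey 42 mm square flag block in front; fixed on a tray. Origin: on its underside, 40 mm from the bottle's axis; +x from flag block towards bottle, +y along the row, z up. Three stations 120 mm apart in a row, in any order; any one may have the loose cap.
- cap_a_mid (a point): Centre (on the turning axis, half-way up) of that bottle's blue ribbed round screw cap, 40 mm diameter (42 over the ribs), 28 mm high, axis vertical. Below the cap only a 28 mm thick neck; the bottle's 62 mm square shoulder starts 34 mm below this point. Its axes are the stand's and do not turn with the cap.
- seal_a (a joint): How far that cap has crept clockwise past breakaway, rad; 0 at the start, stays where left. A loose cap first turns freely (0.1 N m). Once firm, the cap gives elastically, 3 N m per rad, springing back if let go; at 0.45 N m (0.15 rad of give) it breaks away and creeps, 1 N m more per rad of creep. Grip it with 60 N or more or it slips.
- rim_a (a point): Point on the top edge of that cap, 20 mm from its axis; turns with the cap (a thin white line on the top points to it). Where it starts tells nothing of tightness: the threads start anywhere. A loose cap turns 28 to 43 degrees before it is firm.
- hole_a (a point): Centre of the mouth of the flag hole in the grey 42 mm square block in front of that bottle, 100 mm from the cap's axis towards -x of its axes (same axes as the cap's point). Mouth 40 mm above the table, hole 15 mm diameter, 28 mm deep, vertical.
- stand_b: One station: amber bottle (62 mm square) clamped on a base, with a grey 42 mm square flag block in front; fixed on a tray. Origin: on its underside, 40 mm from the bottle's axis; +x from flag block towards bottle, +y along the row, z up. Three stations 120 mm apart in a row, in any order; any one may have the loose cap.
- cap_b_mid (a point): Centre (on the turning axis, half-way up) of that bottle's blue ribbed round screw cap, 40 mm diameter (42 over the ribs), 28 mm high, axis vertical. Below the cap only a 28 mm thick neck; the bottle's 62 mm square shoulder starts 34 mm below this point. Its axes are the stand's and do not turn with the cap.
- seal_b (a joint): How far that cap has crept clockwise past breakaway, rad; 0 at the start, stays where left. A loose cap first turns freely (0.1 N m). Once firm, the cap gives elastically, 3 N m per rad, springing back if let go; at 0.45 N m (0.15 rad of give) it breaks away and creeps, 1 N m more per rad of creep. Grip it with 60 N or more or it slips.
- rim_b (a point): Point on the top edge of that cap, 20 mm from its axis; turns with the cap (a thin white line on the top points to it). Where it starts tells nothing of tightness: the threads start anywhere. A loose cap turns 28 to 43 degrees before it is firm.
- hole_b (a point): Centre of the mouth of the flag hole in the grey 42 mm square block in front of that bottle, 100 mm from the cap's axis towards -x of its axes (same axes as the cap's point). Mouth 40 mm above the table, hole 15 mm diameter, 28 mm deep, vertical.
- stand_c: One station: amber bottle (62 mm square) clamped on a base, with a grey 42 mm square flag block in front; fixed on a tray. Origin: on its underside, 40 mm from the bottle's axis; +x from flag block towards bottle, +y along the row, z up. Three stations 120 mm apart in a row, in any order; any one may have the loose cap.
- cap_c_mid (a point): Centre (on the turning axis, half-way up) of that bottle's blue ribbed round screw cap, 40 mm diameter (42 over the ribs), 28 mm high, axis vertical. Below the cap only a 28 mm thick neck; the bottle's 62 mm square shoulder starts 34 mm below this point. Its axes are the stand's and do not turn with the cap.
- seal_c (a joint): How far that cap has crept clockwise past breakaway, rad; 0 at the start, stays where left. A loose cap first turns freely (0.1 N m). Once firm, the cap gives elastically, 3 N m per rad, springing back if let go; at 0.45 N m (0.15 rad of give) it breaks away and creeps, 1 N m more per rad of creep. Grip it with 60 N or more or it slips.
- rim_c (a point): Point on the top edge of that cap, 20 mm from its axis; turns with the cap (a thin white line on the top points to it). Where it starts tells nothing of tightness: the threads start anywhere. A loose cap turns 28 to 43 degrees before it is firm.
- hole_c (a point): Centre of the mouth of the flag hole in the grey 42 mm square block in front of that bottle, 100 mm from the cap's axis towards -x of its axes (same axes as the cap's point). Mouth 40 mm above the table, hole 15 mm diameter, 28 mm deep, vertical.
- flag_mid (a point): Centre of the flat aluminium grip paddle of the flag pin, 40 mm (its x) by 12 mm (its y, grip across this) by 36 mm high (z up), on a 12 mm steel shaft; tip 70 mm below this point; 40 to 85 g. It starts upright in a 15 mm hole, 28 mm deep, of a fixed aluminium block (60 mm square, 32 mm high) left or right of the tray.
- flag_tip (a point): Lower end of the flag pin's shaft, on its axis (3 mm chamfer).
- beaker: Glass beaker, 68 mm wide, 85 mm high; stands at the side where the parking block is not. Leave alone. Origin: centre of its underside.
- vial_1: Small glass vial with blue cap, 18 mm wide, 40 mm high, standing on the tray between two bottles. Leave alone. Origin: underside.
- vial_2: Second small vial like vial_1, between the other two bottles. Leave alone. Origin: underside.
There are look-alikes about, which are no part of the job. What is meant by the part that bears flag_mid is not green, and is the larger of those in its own colour.

How it is judged:
On the way, in this order (a step that is already met when the one before it is completed fails the run):
1. every cap has been turned at least 3 degrees past breakaway (value of joint each of seal_a, seal_b, seal_c above 0.05 rad), for 0.2 s.
2. the flag pin is down in the hole in front of the bottle whose cap was loose (((horizontal distance between flag_tip and hole_a below 0.006 m and z of flag_tip in the frame of hole_a below -0.024 m and distance of rim_a from where it was at the start of the episode above 0.0085 m and distance of each of rim_b, rim_c from where it was at the start of the episode below 0.0085 m) or (horizontal distance between flag_tip and hole_b below 0.006 m and z of flag_tip in the frame of hole_b below -0.024 m and distance of rim_b from where it was at the start of the episode above 0.0085 m and distance of each of rim_a, rim_c from where it was at the start of the episode below 0.0085 m) or (horizontal distance between flag_tip and hole_c below 0.006 m and z of flag_tip in the frame of hole_c below -0.024 m and distance of rim_c from where it was at the start of the episode above 0.0085 m and distance of each of rim_a, rim_b from where it was at the start of the episode below 0.0085 m)) and angle between flag_mid's own z axis and vertical below 0.17 rad), for 0.2 s.
At the end, for the whole second after the job is handed in: Every cap crept 0.05 to 0.30 rad past breakaway; flag pin in the hole of the loose-capped bottle (its rim point over 8.5 mm from its start, those of the tight caps less), tip 24 mm or more below the mouth, within 6 mm of the axis, within 10 degrees of upright, released, at rest (all of step 1 and all of step 2 and value of joint each of seal_a, seal_b, seal_c below 0.3 rad and contact force between the fingers and flag below 0.1 N and linear speed of flag below 0.02 m/s); the robot touches nothing.
It fails at once if a cap is turned more than 17 degrees past breakaway (value of joint any of seal_a, seal_b, seal_c above 0.3 rad).
It fails at once if the flag pin is put into the hole of a bottle whose cap has not been found loose ((horizontal distance between flag_tip and hole_a below 0.006 m and z of flag_tip in the frame of hole_a below -0.012 m and distance of rim_a from where it was at the start of the episode below 0.0085 m) or (horizontal distance between flag_tip and hole_b below 0.006 m and z of flag_tip in the frame of hole_b below -0.012 m and distance of rim_b from where it was at the start of the episode below 0.0085 m) or (horizontal distance between flag_tip and hole_c below 0.006 m and z of flag_tip in the frame of hole_c below -0.012 m and distance of rim_c from where it was at the start of the episode below 0.0085 m)).
It fails at once if the flag pin is pressed against a bottle station with more than 25 N (contact force between flag and stand_a above 25 N or contact force between flag and stand_b above 25 N or contact force between flag and stand_c above 25 N).
It fails at once if a bystander (beaker, small vial) is moved by more than 20 mm (distance of any of beaker, vial_1, vial_2 from where it was at the start of the episode above 0.02 m).
It also fails if it takes over 72 s, if anything falls off the work surface, if the arm or the gripper's body presses on something with over 40 N, if the wrist force passes 120 N, or if a joint passes its speed limit or range.

## Working session

There is one attempt and no reset: what is moved stays moved. The work goes in short steps, Python scripts to look and compute and a tool call to move; the robot and the scene stay as the last step left them, time stands still between calls to the robot, and variables do not carry over. Pictures are saved under pics/ and viewed, at most 10 in all, crops included, and the job is handed in when it is done.

Besides the shell and the picture viewer there is one more tool, called after "Emit:" as name(argument=value, ...) on one line, values as JSON. send_rows: Moves the arm, as the interface text tells. Its arguments: {"type":"object","properties":{"commands":{"type":"array","items":{"type":"array"}}},"required":["commands"]}

```bash
ls; mkdir -p pics; python3 - <<'E'
from cell import robot
import cv2,numpy as np,json
np.set_printoptions(precision=4,suppress=True)
print(robot.sense(), robot.nose_length)
for n in ("top","scene"):
    im,d=robot.capture(n); cv2.imwrite(f"pics/{n}0.png",im[:,:,::-1]); np.save(f"{n}0.npy",d)
    print(n,robot.get_calibration(n))
print(robot.get_calibration("wrist"))
E
```

```text
pics
{'t': 0.0, 'joint_positions': array([-1.2626,  0.1245,  1.6517, -0.    ,  1.3675, -0.0826]), 'qvel': array([-0.0008, -0.0003,  0.0004,  0.0003,  0.0016,  0.0007]), 'joint_torque': array([ -0.0015, -42.3617, -36.5454,  -0.0002,   0.0069,   0.    ]), 'tool_pos': array([ 0.2474, -0.6004,  0.2199]), 'orientation': array([-3.0798, -0.6096,  0.0004]), 'wrist_force': array([0.2605, 0.5353, 0.7214]), 'ft_torque': array([ 0.0184, -0.0484, -0.0629]), 'finger_force': 0.0, 'opening': 1.001020078399863} 0.014
top {'K': array([[395.2783,   0.    , 276.8791],
       [  0.    , 395.2783, 209.618 ],
       [  0.    ,   0.    ,   1.    ]]), 'eye': array([0.4453, 0.0296, 1.0714]), 'attitude': array([ 0.0577, -0.0627, -1.5703])}
scene {'K': array([[452.9157,   0.    , 283.8229],
       [  0.    , 452.9157, 213.072 ],
       [  0.    ,   0.    ,   1.    ]]), 'eye': array([1.0009, 0.4451, 0.7481]), 'attitude': array([0.3799, 0.9008, 2.2292])}
{'K': array([[339.5034,   0.    , 281.8769],
       [  0.    , 339.5034, 208.5382],
       [  0.    ,   0.    ,   1.    ]]), 'mount': array([[-0.0012,  0.9522,  0.3055,  0.0773],
       [ 1.    ,  0.0009,  0.0013, -0.0007],
       [ 0.001 ,  0.3055, -0.9522, -0.1506],
       [ 0.    ,  0.    ,  0.    ,  1.    ]])}
```

View pics/top0.png

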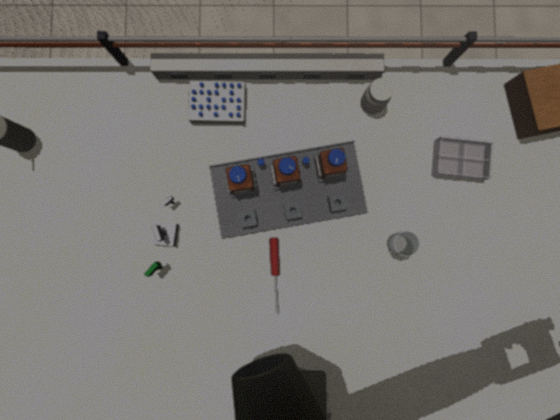

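View pics/scene0.png

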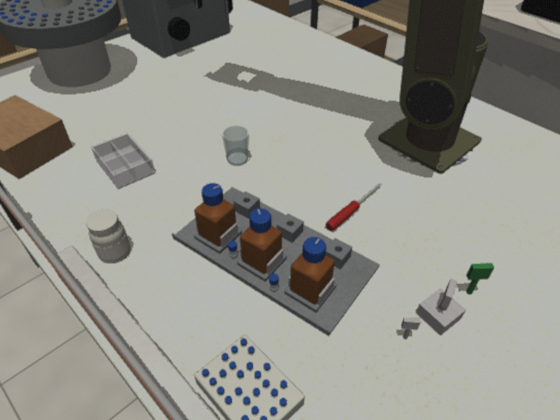

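The top view (image up = +x, left = +y) shows caps at about (237,175), (287,167) and (337,158), with holes at (249,218), (293,212) and (338,204). The parked aluminium flag is at about (165,235), with a green look-alike at (153,268) and a small grey one at (172,202). The scene view agrees: the flag is in its block at about (445,300).

```bash
cat > h.py <<'E'
import numpy as np,cv2
from scipy.spatial.transform import Rotation as R
from cell import robot
np.set_printoptions(precision=4,suppress=True)
def cam(n,s=None):
    c=robot.get_calibration(n)
    if n!="wrist": return c["K"],R.from_rotvec(c["attitude"]).as_matrix(),c["eye"]
    T=R.from_rotvec(s["orientation"]).as_matrix(); M=c["mount"]
    return c["K"],T@M[:3,:3],T@M[:3,3]+s["tool_pos"]
def ray(C,uv):
    K,A,e=C; uv=np.atleast_2d(uv).astype(float)
    d=np.c_[(uv[:,0]-K[0,2])/K[0,0],-(uv[:,1]-K[1,2])/K[1,1],-np.ones(len(uv))]
    return d@A.T
def plane(C,uv,z):
    d=ray(C,uv); return C[2]+d*((z-C[2][2])/d[:,2])[:,None]
def pts(C,D):
    v,u=np.mgrid[:D.shape[0],:D.shape[1]]; uv=np.c_[u.ravel(),v.ravel()]
    return (C[2]+ray(C,uv)*D.ravel()[:,None]).reshape(*D.shape,3)
E
python3 - <<'E'
from h import *
im=cv2.imread("pics/top0.png"); D=np.load("top0.npy"); C=cam("top"); P=pts(C,D)
hsv=cv2.cvtColor(im,cv2.COLOR_BGR2HSV)
m=cv2.inRange(hsv,(105,120,50),(130,255,255))
n,l,st,ce=cv2.connectedComponentsWithStats(m)
for i in range(1,n):
    if st[i,4]>20 and st[i,0]>250-50 and st[i,1]>130:
        z=np.percentile(P[l==i][:,2],90); q=P[(l==i)&(abs(P[...,2]-z)<.006)]
        print(st[i],ce[i],z,plane(C,ce[i],z)[0],q.mean(0), np.ptp(q,axis=0))
for c in [(249,218),(293,212),(338,204)]: print(plane(C,c,.04)[0])
for c in [(165,235),(172,202),(153,268)]:
    w=P[c[1]-18:c[1]+18,c[0]-18:c[0]+18].reshape(-1,3); w=w[w[:,2]>.008]
    print(c,w.min(0),w.max(0)); h=w[w[:,2]>w[:,2].max()-.01]; print(h.mean(0),len(h),np.ptp(h,axis=0))
print(P[50,420],P[300,420],P[300,60])
z=cv2.resize(im[120:300,130:400],(800,533),interpolation=cv2.INTER_CUBIC); cv2.imwrite("pics/topz.png",z)
E
```

```text
[329 149  16  16 187] [336.3155 156.5882] 0.14865899415031014 [ 0.642  -0.1141  0.1487] [ 0.6425 -0.1146  0.1467] [0.0363 0.0362 0.0097]
[303 157   6   7  32] [305.5625 160.3125] 0.052116275281581026 [ 0.6527 -0.0487  0.0521] [ 0.6537 -0.0488  0.0493] [0.0161 0.0136 0.0071]
[258 159   6   7  32] [260.5625 161.5625] 0.05041705207050819 [0.6498 0.0689 0.0504] [0.6501 0.0689 0.0489] [0.0153 0.0132 0.0078]
[279 158  16  16 189] [286.5397 165.4709] 0.1488830755174776 [0.6207 0.0037 0.1489] [0.6211 0.0037 0.1471] [0.0366 0.0356 0.0093]
[230 166  16  17 195] [237.2154 174.0359] 0.1490694647046252 [0.6003 0.12   0.1491] [0.6011 0.1207 0.1472] [0.0379 0.0355 0.0087]
[0.5026 0.0991 0.04  ]
[ 0.5183 -0.0159  0.04  ]
[ 0.5393 -0.134   0.04  ]
(165, 235) [0.4321 0.0296 0.0082] [0.5044 0.3591 1.0714]
[0.4453 0.0296 1.0714] 4 [0. 0. 0.]
(172, 202) [0.4453 0.0296 0.008 ] [0.5589 0.3201 1.0714]
[0.4453 0.0296 1.0714] 2 [0. 0. 0.]
(153, 268) [0.3565 0.0296 0.0083] [0.4453 0.3537 1.0714]
[0.4453 0.0296 1.0714] 6 [0. 0. 0.]
[ 1.3485 -0.6594 -0.748 ] [ 0.2853 -0.3561  0.0013] [0.2865 0.6029 0.0034]
```

View pics/topz.png

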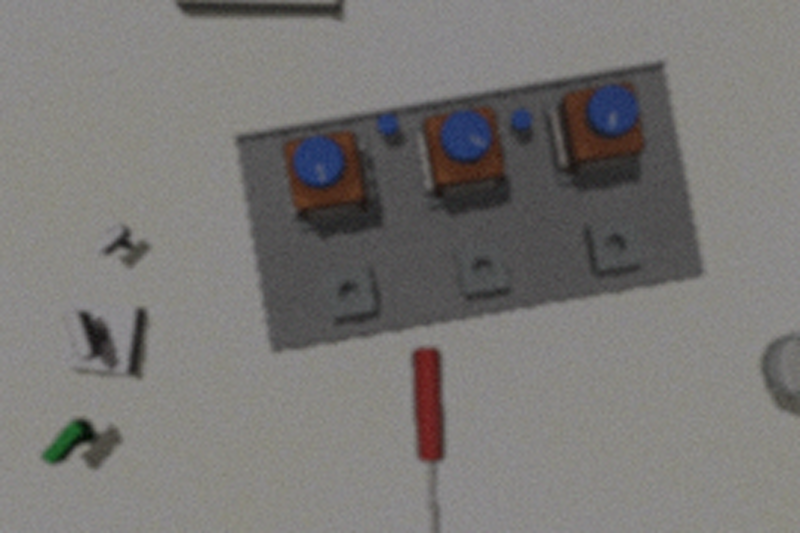

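The zoom shows the three caps with white lines, their three blocks, and the parking block with the paddle at about (97,338) in the zoom, with its long axis at a yaw of about 30°. The cap tops measure 0.148 m, and the 0.119 m spacing and 10° row yaw are consistent. Next I'll move to a survey pose above the row.

Emit:
send_rows(commands=[[-1,[2.35,4.0,0.87],[0,0,-0.0145]],[-1,[2.35,4.0,0.87],[0,0,-0.0145]],[-1,[2.35,4.0,0.87],[0,0,-0.0145]],[-1,[2.35,4.0,0.87],[0,0,-0.0145]],[-1,[2.35,4.0,0.87],[0,0,-0.0145]],[-1,[2.35,4.0,0.87],[0,0,-0.0145]],[-1,[2.35,4.0,0.87],[0,0,-0.0145]],[-1,[2.35,4.0,0.87],[0,0,-0.0145]],[-1,[2.35,4.0,0.87],[0,0,-0.0145]],[-1,[2.35,4.0,0.87],[0,0,-0.0145]],[-1,[2.35,4.0,0.87],[0,0,-0.0145]],[-1,[2.35,4.0,0.87],[0,0,-0.0145]],[-1,[2.35,4.0,0.87],[0,0,-0.0145]],[-1,[2.35,4.0,0.87],[0,0,-0.0145]],[-1,[2.35,4.0,0.87],[0,0,-0.0145]],[-1,[0,0,0],[0,0,0]],[-1,[0,0,0],[0,0,0]]])

```text
t: 1.8
tool_pos: [0.6002, -0.0, 0.3509]
orientation: [3.129, 0.275, -0.002]
wrist_force: [-0.2, -0.4, -0.4]
opening: 0.998
finger_force: 0.0
```

```bash
python3 - <<'E'
from h import *
s=robot.sense(); im,D=robot.capture("wrist"); im=im[:,:,::-1].copy(); cv2.imwrite("pics/w1.png",im); np.save("w1.npy",D)
import pickle; pickle.dump(s,open("w1.pkl","wb"))
C=cam("wrist",s); P=pts(C,D); print(s["tool_pos"],s["orientation"],s["joint_positions"])
m=cv2.inRange(cv2.cvtColor(im,cv2.COLOR_BGR2HSV),(105,110,40),(130,255,255))
n,l,st,ce=cv2.connectedComponentsWithStats(m)
for i in range(1,n):
    if st[i,4]>60:
        q=P[l==i]; z=np.percentile(q[:,2],90); t=(l==i)&(abs(P[...,2]-z)<.005)
        (c,r)=cv2.minEnclosingCircle(np.argwhere(t)[:,::-1].astype(np.float32).reshape(-1,1,2))
        print(st[i],ce[i],z,"top",P[t].mean(0),np.ptp(P[t],axis=0),"circ",plane(C,c,z)[0],c,r)
E
```

```text
[ 0.6002 -0.      0.3509] [ 3.1293  0.2753 -0.0021] [-0.0893 -0.0336  1.5984 -0.0004  1.5781  1.306 ]
[231 107  15  14 156] [238.0833 113.2115] 0.046867342678113794 top [0.6492 0.0676 0.0457] [0.0169 0.0166 0.0055] circ [0.6493 0.0675 0.0469] (237.7058868408203, 113.14705657958984) 6.97416353225708
[321 120  14  14 155] [327.3161 126.2645] 0.04682645335464116 top [ 0.6533 -0.0497  0.0456] [0.0172 0.0177 0.0047] circ [ 0.6533 -0.0498  0.0468] (327.29412841796875, 126.14705657958984) 6.974166393280029
[ 153  135   42   40 1213] [173.8096 153.7181] 0.1448129925917962 top [0.6011 0.1192 0.1438] [0.0398 0.0383 0.0065] circ [0.6011 0.1183 0.1448] (172.0, 155.0) 19.849533081054688
[ 266  135   38   40 1077] [284.3055 154.3213] 0.14470629329903506 top [0.6217 0.0023 0.1437] [0.0402 0.0387 0.0066] circ [0.6218 0.0015 0.1447] (284.9037170410156, 154.8370361328125) 19.277379989624023
[ 374  135   43   40 1230] [395.4732 153.9041] 0.14455786632739845 top [ 0.6423 -0.1149  0.1435] [0.0399 0.0394 0.0067] circ [ 0.6424 -0.114   0.1446] (396.6111145019531, 154.61111450195312) 19.90186309814453
```

View pics/w1.png

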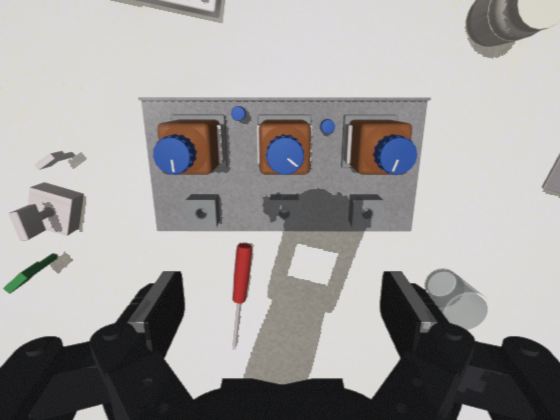

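The wrist view puts the caps at (172,154), (285,154) and (396,154), the holes at (201,213), (285,213) and (367,213), and the paddle at about (30,218). I'll start with the right cap.

Emit:
send_rows(commands=[[-1,[1.4,-3.82,-2.5],[0,0,0]],[-1,[1.4,-3.82,-2.5],[0,0,0]],[-1,[1.4,-3.82,-2.5],[0,0,0]],[-1,[0,0,-4.5],[0,0,0]],[-1,[0,0,-4.5],[0,0,0]],[-1,[0,0,-3.8],[0,0,0]],[-1,[0,0,-2],[0,0,0]],[-1,[0,0,0],[0,0,0]],[1,[0,0,0],[0,0,0]],[1,[0,0,0],[0,0,0]],[1,[0,0,0],[0,0,0]],[1,[0,0,0],[0,0,0]],[1,[0,0,0],[0,0,0]],[1,[0,0,0],[0,0,0]]])

```text
t: 3.25
tool_pos: [0.6435, -0.1168, 0.1319]
orientation: [3.127, 0.272, 0.006]
wrist_force: [-1.5, -2.2, 6.0]
opening: 0.417
finger_force: 59.2
```

```bash
cat > st.py <<'E'
from h import *
s=robot.sense(); x=R.from_rotvec(s["orientation"]).as_matrix()[:,0]
print(s["t"],s["tool_pos"],"yaw",np.degrees(np.arctan2(x[1],x[0])),"F",s["wrist_force"],"M",s["ft_torque"],"op",s["opening"],"ff",s["finger_force"],"q6",s["joint_positions"][5])
E
python3 st.py
```

```text
3.25 [ 0.6435 -0.1168  0.1319] yaw 9.937697874092217 F [-1.501  -2.2174  6.0109] M [-0.4965  0.2179  0.028 ] op 0.4169463920719283 ff 59.18893039226532 q6 1.1370935623059788
```

Emit:
send_rows(commands=[[1,[0,0,0],[0,0,-0.06]],[1,[0,0,0],[0,0,-0.06]],[1,[0,0,0],[0,0,0]]])

```text
t: 3.55
tool_pos: [0.6435, -0.1169, 0.1318]
orientation: [3.137, 0.084, 0.006]
wrist_force: [-1.1, -3.6, 5.9]
opening: 0.419
finger_force: 59.3
```

```bash
python3 st.py
```

```text
3.55 [ 0.6435 -0.1169  0.1318] yaw 3.0678445085105945 F [-1.0667 -3.6158  5.8719] M [-0.4974  0.2758  0.329 ] op 0.4189283300341518 ff 59.312299489974976 q6 1.2571752651613417
```

Emit:
send_rows(commands=[[1,[0,0,0],[0,0,-0.06]],[1,[0,0,0],[0,0,-0.05]],[1,[0,0,0],[0,0,0]]])

```text
t: 3.85
tool_pos: [0.6436, -0.1169, 0.1319]
orientation: [3.137, -0.087, 0.007]
wrist_force: [-1.1, -3.1, 5.7]
opening: 0.42
finger_force: 59.3
```

```bash
python3 st.py
```

```text
3.85 [ 0.6436 -0.1169  0.1319] yaw -3.191487189936017 F [-1.1278 -3.123   5.6746] M [-0.5159  0.2213  0.4416] op 0.42024427574090045 ff 59.30173337459564 q6 1.3665960993564645
```

```bash
python3 - <<'E'
from h import *
s=robot.sense(); im,D=robot.capture("wrist"); im=im[:,:,::-1].copy(); cv2.imwrite("pics/w2.png",im)
a=cv2.imread("pics/w1.png")[130:180,370:420]
a=cv2.resize(a,(360,360),interpolation=cv2.INTER_CUBIC)
o=np.zeros((420,800,3),np.uint8); o[:360,:360]=a; b=cv2.resize(im,(440,330)); o[:330,360:]=b
cv2.imwrite("pics/w2c.png",o)
C=cam("wrist",s); K,A,e=C
p=(np.array([.6423,-.1149,.147])-e)@A; print(K[0,0]*p[0]/-p[2]+K[0,2], K[1,2]-K[1,1]*p[1]/-p[2])
E
```

```text
278.67719538718995 282.1976228788708
```

View pics/w2c.png

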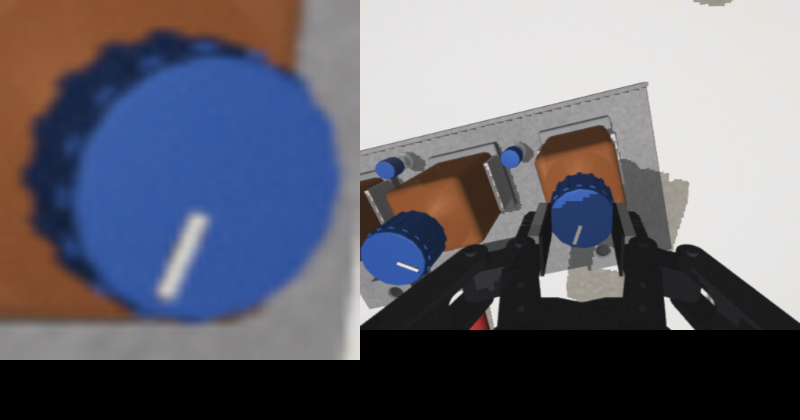

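Left: the right cap before gripping, with its white line. Right: the cap held between the pads, its line at about (277,298) in the full image. I'll measure the line's world angle in both.

```bash
cat > line.py <<'E'
from h import *
import pickle
def line(im,s,cxy,z=.1455,r=.0185):
    C=cam("wrist",s); v,u=np.mgrid[:420,:560]; P=plane(C,np.c_[u.ravel(),v.ravel()],z)
    near=(np.hypot(*(P[:,:2]-cxy).T)<r).reshape(420,560)
    f=im.astype(float); sat=(f[...,0]-f[...,2])/(f.max(2)+1)  # b-r
    m=near&(sat<.35)
    n,l,st,_=cv2.connectedComponentsWithStats(m.astype(np.uint8)); 
    if n<2: return None
    k=1+np.argmax(st[1:,4]); Q=P.reshape(420,560,3)[l==k][:,:2]
    w=np.linalg.svd(Q-Q.mean(0))[2][0]
    if w@(Q.mean(0)-cxy)<0: w=-w
    return np.degrees(np.arctan2(w[1],w[0])),len(Q),Q.mean(0)
E
python3 - <<'E'
from line import *
s1=pickle.load(open("w1.pkl","rb")); a=cv2.imread("pics/w1.png"); 
for n,c in dict(L=(.6011,.119),M=(.6217,.002),R=(.6423,-.1147)).items(): print(n,line(a,s1,np.array(c)))
s=robot.sense(); b=cv2.imread("pics/w2.png")
print(line(b,s,np.array((.6423,-.1147))),line(b,s,np.array((.6423,-.1147)),r=.016))
E
python3 st.py
```

```text
L (np.float64(-165.54983480468152), 39, array([0.5901, 0.1166]))
M (np.float64(-118.9866502814845), 37, array([ 0.6157, -0.0075]))
R (np.float64(171.68057397244758), 40, array([ 0.6312, -0.1152]))
(np.float64(20.239906259039387), 209, array([ 0.6375, -0.0998])) (np.float64(159.12384620732877), 137, array([ 0.633 , -0.1133]))
3.9 [ 0.6436 -0.1169  0.1319] yaw -3.1569759556517742 F [-0.9166 -3.3066  4.8132] M [-0.5786  0.2172  0.5001] op 0.41729545710950616 ff 59.301931858062744 q6 1.365940964986654
```

The line turned 12.6° and the tool 13.1°, so there is no slip. The cap was firm at once, so it is tight, and the creep so far is about 0.07. I'll finish it, release and move over the middle cap.

Emit:
send_rows(commands=[[1,[0,0,0],[0,0,-0.055]],[1,[0,0,0],[0,0,0]],[1,[0,0,0],[0,0,0]]])

```text
t: 4.2
tool_pos: [0.6435, -0.117, 0.1318]
orientation: [3.133, -0.172, 0.007]
wrist_force: [-1.0, -3.2, 5.9]
opening: 0.416
finger_force: 59.3
```

```bash
python3 st.py
```

```text
4.2 [ 0.6435 -0.117   0.1318] yaw -6.290560996161342 F [-0.9995 -3.1518  5.8525] M [-0.5532  0.2625  0.5043] op 0.41551582039948554 ff 59.29948031902313 q6 1.4207129226845665
```

Emit:
send_rows(commands=[[-1,[0,0,0],[0,0,0]],[-1,[0,0,0],[0,0,0]],[-1,[0,0,0],[0,0,0]],[-1,[0,0,3.5],[0,0,0]],[-1,[0,0,3.5],[0,0,0.05]],[-1,[-0.7,4.0,0],[0,0,0.08]],[-1,[-0.7,4.0,0],[0,0,0.08]],[-1,[-0.7,3.8,0],[0,0,0.08]],[-1,[0,0,0],[0,0,0]]])

```text
t: 5.1
tool_pos: [0.62, 0.0065, 0.1983]
orientation: [-3.127, -0.288, 0.001]
wrist_force: [-0.1, -0.5, 0.2]
opening: 1.001
finger_force: 0.0
```

```bash
python3 st.py
```

```text
5.1 [0.62   0.0065 0.1983] yaw 10.528269298251303 F [-0.12   -0.5041  0.2399] M [-0.0095  0.0282  0.0285] op 1.000895574115304 ff 0.0 q6 1.3098178716234006
```

Emit:
send_rows(commands=[[-1,[0.17,-0.4,-2.5],[0,0,0]],[-1,[0,0,-2.5],[0,0,0]],[-1,[0,0,-2],[0,0,0]],[-1,[0,0,0],[0,0,0]],[-1,[0,0,0],[0,0,0]]])

```text
t: 5.6
tool_pos: [0.6227, -0.002, 0.1284]
orientation: [-3.129, -0.279, 0.001]
wrist_force: [-0.3, -0.8, -0.8]
opening: 1.0
finger_force: 0.0
```

```bash
python3 st.py
```

```text
5.6 [ 0.6227 -0.002   0.1284] yaw 10.176257646387272 F [-0.2725 -0.8275 -0.7921] M [ 0.0104 -0.0162 -0.0576] op 1.0000642369812962 ff 0.0 q6 1.3038753616579368
```

Emit:
send_rows(commands=[[-1,[-0.13,0.26,0.2],[0,0,0]],[1,[0,0,0],[0,0,0]],[1,[0,0,0],[0,0,0]],[1,[0,0,0],[0,0,0]],[1,[0,0,0],[0,0,0]],[1,[0,0,0],[0,0,0]],[1,[0,0,0],[0,0,0]]])

```text
t: 6.3
tool_pos: [0.6219, 0.001, 0.1319]
orientation: [3.129, 0.28, 0.002]
wrist_force: [-2.1, 0.5, 5.7]
opening: 0.415
finger_force: 59.4
```

```bash
python3 st.py
```

```text
6.3 [0.6219 0.001  0.1319] yaw 10.21610626701656 F [-2.057   0.5061  5.6663] M [0.0895 0.2961 0.0301] op 0.4149242400838002 ff 59.391467571258545 q6 1.3077768970721437
```

Emit:
send_rows(commands=[[1,[0,0,0],[0,0,-0.06]],[1,[0,0,0],[0,0,-0.06]],[1,[0,0,0],[0,0,0]],[1,[0,0,0],[0,0,0]]])

```text
t: 6.7
tool_pos: [0.6219, 0.001, 0.1319]
orientation: [3.14, 0.093, 0.002]
wrist_force: [-1.6, 0.3, 6.1]
opening: 0.417
finger_force: 59.5
```

```bash
python3 st.py
```

```text
6.7 [0.6219 0.001  0.1319] yaw 3.398829011759741 F [-1.6094  0.2877  6.0609] M [0.0374 0.2864 0.3523] op 0.41712534831945625 ff 59.52996611595154 q6 1.4269614506358783
```

The middle cap is also firm at once, so it is tight. I'll finish it.

Emit:
send_rows(commands=[[1,[0,0,0],[0,0,-0.06]],[1,[0,0,0],[0,0,-0.06]],[1,[0,0,0],[0,0,-0.045]],[1,[0,0,0],[0,0,0]],[1,[0,0,0],[0,0,0]]])

```text
t: 7.2
tool_pos: [0.6219, 0.001, 0.1319]
orientation: [3.137, -0.165, 0.002]
wrist_force: [-2.0, -0.7, 5.4]
opening: 0.417
finger_force: 59.5
```

```bash
python3 - <<'E'
from line import *
s=robot.sense(); im,D=robot.capture("wrist"); im=im[:,:,::-1].copy(); cv2.imwrite("pics/w3.png",im)
c=np.array((.6217,.002)); print(line(im,s,c),line(im,s,c,r=.016))
E
python3 st.py
```

```text
(np.float64(-134.26029191839424), 151, array([ 0.6144, -0.0056])) (np.float64(-134.27600505101762), 138, array([ 0.6148, -0.0052]))
7.25 [0.6219 0.001  0.1319] yaw -6.013316806905063 F [-1.4681  0.9498  6.4177] M [0.0753 0.2943 0.5294] op 0.41709158634985616 ff 59.52036738395691 q6 1.591386339258752
```

Emit:
send_rows(commands=[[-1,[0,0,0],[0,0,0]],[-1,[0,0,0],[0,0,0]],[-1,[0,0,0],[0,0,0]],[-1,[0,0,3.5],[0,0,0]],[-1,[0,0,3.5],[0,0,0.05]],[-1,[-0.5,3.0,0],[0,0,0.08]],[-1,[-0.6,3.5,0],[0,0,0.08]],[-1,[-0.5,3.0,0],[0,0,0.08]],[-1,[-0.46,2.2,0],[0,0,0]],[-1,[0,0,-2.0],[0,0,0]],[-1,[0,0,-3],[0,0,0]],[-1,[0,0,-2],[0,0,0]],[-1,[0,0,0],[0,0,0]],[-1,[0,0,0],[0,0,0]],[-1,[0,0,0],[0,0,0]]])

```text
t: 8.75
tool_pos: [0.602, 0.118, 0.1324]
orientation: [-3.128, -0.287, -0.004]
wrist_force: [0.4, 0.4, 0.1]
opening: 1.005
finger_force: 0.0
```

```bash
python3 st.py
```

```text
8.75 [0.602  0.118  0.1324] yaw 10.488565366959113 F [0.4398 0.3536 0.129 ] M [-0.0462 -0.0061  0.0176] op 1.0045701450709181 ff 0.0 q6 1.4938257097235998
```

Emit:
send_rows(commands=[[1,[0,0,0],[0,0,0]],[1,[0,0,0],[0,0,0]],[1,[0,0,0],[0,0,0]],[1,[0,0,0],[0,0,0]],[1,[0,0,0],[0,0,0]],[1,[0,0,0],[0,0,0]],[1,[0,0,0],[0,0,-0.06]],[1,[0,0,0],[0,0,-0.06]],[1,[0,0,0],[0,0,0]],[1,[0,0,0],[0,0,0]]])

```text
t: 9.75
tool_pos: [0.6012, 0.1189, 0.1321]
orientation: [-3.138, -0.1, -0.002]
wrist_force: [-2.8, 3.2, 5.4]
opening: 0.415
finger_force: 59.3
```

```bash
python3 st.py
```

```text
9.75 [0.6012 0.1189 0.1321] yaw 3.6522083802224445 F [-2.7659  3.2236  5.3813] M [0.4896 0.4184 0.0916] op 0.4153712020487552 ff 59.30570125579834 q6 1.6135499251051129
```

Torque is only about 0.06–0.09 N m here, so the left cap is the loose one.

Emit:
send_rows(commands=[[1,[0,0,0],[0,0,-0.09]],[1,[0,0,0],[0,0,-0.09]],[1,[0,0,0],[0,0,-0.09]],[1,[0,0,0],[0,0,-0.09]],[1,[0,0,0],[0,0,0]],[1,[0,0,0],[0,0,0]]])

```text
t: 10.35
tool_pos: [0.6012, 0.1189, 0.1321]
orientation: [-3.106, 0.464, -0.001]
wrist_force: [-2.6, 2.5, 5.3]
opening: 0.418
finger_force: 59.3
```

```bash
python3 st.py
```

```text
10.35 [0.6012 0.1189 0.1321] yaw -16.97919218691588 F [-2.6353  2.5468  5.328 ] M [0.4681 0.4945 0.0876] op 0.41817123157097547 ff 59.31354761123657 q6 1.973630323496906
```

Emit:
send_rows(commands=[[1,[0,0,0],[0,0,-0.08]],[1,[0,0,0],[0,0,0]],[1,[0,0,0],[0,0,0]]])

```text
t: 10.65
tool_pos: [0.6012, 0.1188, 0.1321]
orientation: [-3.085, 0.587, -0.001]
wrist_force: [-1.9, 2.7, 5.7]
opening: 0.416
finger_force: 59.3
```

```bash
python3 st.py
```

```text
10.65 [0.6012 0.1188 0.1321] yaw -21.56224259522357 F [-1.8695  2.6987  5.7093] M [0.4386 0.4596 0.0858] op 0.4156763591939828 ff 59.320199489593506 q6 2.0536022225342148
```

Emit:
send_rows(commands=[[1,[0,0,0],[0,0,-0.08]],[1,[0,0,0],[0,0,0]],[1,[0,0,0],[0,0,0]]])

```text
t: 10.95
tool_pos: [0.6012, 0.1189, 0.1321]
orientation: [-3.059, 0.709, -0.001]
wrist_force: [-1.8, 2.8, 6.2]
opening: 0.413
finger_force: 59.3
```

```bash
python3 st.py
```

```text
10.95 [0.6012 0.1189 0.1321] yaw -26.107500877461447 F [-1.7899  2.79    6.1701] M [0.4486 0.509  0.2784] op 0.4125153589325553 ff 59.3376749753952 q6 2.1330882319230393
```

Emit:
send_rows(commands=[[1,[0,0,0],[0,0,-0.06]],[1,[0,0,0],[0,0,0]],[1,[0,0,0],[0,0,0]]])

```text
t: 11.25
tool_pos: [0.6012, 0.1189, 0.1322]
orientation: [-3.037, 0.8, -0.001]
wrist_force: [-2.1, 2.8, 5.5]
opening: 0.413
finger_force: 59.3
```

```bash
python3 st.py
```

```text
11.25 [0.6012 0.1189 0.1322] yaw -29.51654946553321 F [-2.0559  2.8068  5.4521] M [0.4102 0.4421 0.44  ] op 0.4133248900061034 ff 59.34206485748291 q6 2.192690876479083
```

Emit:
send_rows(commands=[[1,[0,0,0],[0,0,-0.06]],[1,[0,0,0],[0,0,-0.06]],[1,[0,0,0],[0,0,0]],[1,[0,0,0],[0,0,0]]])

```text
t: 11.65
tool_pos: [0.6012, 0.1189, 0.1322]
orientation: [-2.983, 0.98, -0.001]
wrist_force: [-1.7, 3.1, 5.9]
opening: 0.415
finger_force: 59.3
```

```bash
python3 - <<'E'
from line import *
s=robot.sense(); im,D=robot.capture("wrist"); im=im[:,:,::-1].copy(); cv2.imwrite("pics/w4.png",im)
c=np.array((.6011,.119)); print(line(im,s,c),line(im,s,c,r=.016))
E
python3 st.py
```

```text
(np.float64(147.56019261731), 138, array([0.5921, 0.1245])) (np.float64(147.36050127454828), 125, array([0.5926, 0.1242]))
11.7 [0.6012 0.1188 0.1321] yaw -36.37093602110605 F [-2.9775  3.1449  6.0577] M [0.4287 0.3888 0.5038] op 0.41507474028596497 ff 59.34512436389923 q6 2.3123920813946897
```

Line turned 47° with the tool at 46.9°, so no slip; creep is about 0.10. I'll add a little more, then release and rise, and locate the flag from the stored images.

Emit:
send_rows(commands=[[1,[0,0,0],[0,0,-0.03]],[1,[0,0,0],[0,0,0]],[1,[0,0,0],[0,0,0]],[-1,[0,0,0],[0,0,0]],[-1,[0,0,0],[0,0,0]],[-1,[0,0,0],[0,0,0]],[-1,[0,0,4],[0,0,0]],[-1,[0,0,4],[0,0,0]],[-1,[0,0,4],[0,0,0.1]],[-1,[0,0,0],[0,0,0.1]]])

```text
t: 12.7
tool_pos: [0.6042, 0.1181, 0.2587]
orientation: [-3.054, 0.72, -0.019]
wrist_force: [0.4, 0.2, 0.7]
opening: 1.003
finger_force: 0.0
```

```bash
python3 - <<'E'
from h import *
import pickle
s=pickle.load(open("w1.pkl","rb")); D=np.load("w1.npy"); P=pts(cam("wrist",s),D)
w=P[170:250,0:100].reshape(-1,3); w=w[(D[170:250,0:100].ravel()>0)]
h=w[(w[:,2]>.08)&(w[:,2]<.12)]; print(len(h),h.mean(0),h.min(0),h.max(0))
b=w[(w[:,2]>.027)&(w[:,2]<.037)]; print("block",len(b),b.min(0),b.max(0))
print(plane(cam("top"),(162.7,234.1),.09))
E
python3 st.py
```

```text
449 [0.4637 0.3216 0.0877] [0.4423 0.3107 0.08  ] [0.4825 0.3348 0.0921]
block 1280 [0.4282 0.2901 0.027 ] [0.4961 0.3542 0.037 ]
[[0.46   0.3092 0.09  ]]
12.7 [0.6042 0.1181 0.2587] yaw -26.528065692887818 F [0.3916 0.2344 0.6855] M [ 0.0111 -0.0283 -0.0013] op 1.0031405798012563 ff 0.0 q6 2.1398158421552425
```

Emit:
send_rows(commands=[[-1,[-1.42,2.03,0],[0,0,0.1]],[-1,[-1.42,2.03,0],[0,0,0.1]],[-1,[-1.42,2.03,0],[0,0,0.1]],[-1,[-1.42,2.03,0],[0,0,0.1]],[-1,[-1.42,2.03,0],[0,0,0.1]],[-1,[-1.42,2.03,0],[0,0,0.1]],[-1,[-1.42,2.03,0],[0,0,0.1]],[-1,[-1.42,2.03,0],[0,0,0.1]],[-1,[-1.42,2.03,0],[0,0,0.1]],[-1,[-1.42,2.03,0],[0,0,0.1]],[-1,[0,0,0],[0,0,0]],[-1,[0,0,0],[0,0,0]],[-1,[0,0,0],[0,0,0]]])

```text
t: 14.0
tool_pos: [0.4593, 0.3203, 0.2505]
orientation: [3.031, 0.825, -0.0]
wrist_force: [0.5, 0.2, -0.2]
opening: 1.0
finger_force: 0.0
```

```bash
python3 st.py; python3 - <<'E'
from h import *
s=robot.sense(); im,D=robot.capture("wrist"); im=im[:,:,::-1].copy(); cv2.imwrite("pics/w5.png",im)
C=cam("wrist",s); P=pts(C,D); near=(np.hypot(P[...,0]-.462,P[...,1]-.321)<.04)&(D>0)
m=near&(P[...,2]>.087)&(P[...,2]<.1); h=P[m]; print(len(h),np.median(h[:,2]))
uv=np.argwhere(m)[:,::-1].astype(np.float32); (c,wh,a)=cv2.minAreaRect(plane(C,uv,.091)[:,:2].astype(np.float32)*1000); print(c,wh,a)
hol=h.mean(0); print(hol); v=np.linalg.svd(h[:,:2]-hol[:2])[2][0]; print(np.degrees(np.arctan2(v[1],v[0])))
b=near&(abs(P[...,2]-.031)<.004); print(cv2.minAreaRect(P[b][:,:2].astype(np.float32)*1000),np.median(P[b][:,2]))
E
```

```text
14.0 [0.4593 0.3203 0.2505] yaw 30.457868345568805 F [ 0.4909  0.1966 -0.2254] M [-0.0039  0.0304  0.0567] op 0.9996027386316838 ff 0.0 q6 1.5525956974347022
527 0.08972694621689659
(462.2625427246094, 324.5317077636719) (39.75702667236328, 11.847875595092773) 18.9609375
[0.4623 0.3246 0.0897]
-160.72501054427659
((461.5797119140625, 324.2950744628906), (60.103187561035156, 60.254886627197266), 82.40176391601562) 0.029799916250543068
```

View pics/w5.png

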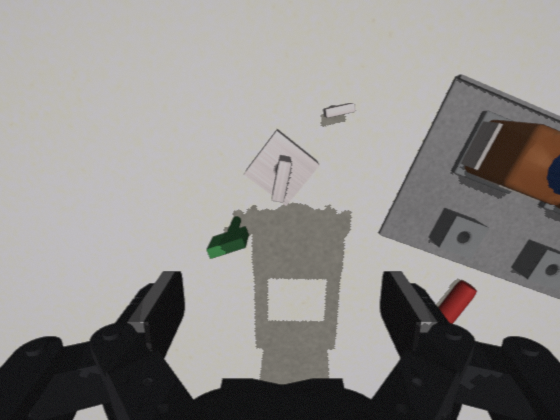

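The picture shows the paddle at (283,177) in its block, measured at 39.8 × 11.8 mm with a yaw of 19°. The left station's hole is at (464,237). Green and small grey look-alikes are clear of the fingers.

Emit:
send_rows(commands=[[-1,[0.15,0.2,-3],[0,0,-0.1]],[-1,[0.15,0.23,-4.5],[0,0,-0.098]],[-1,[0,0,-4.5],[0,0,0]],[-1,[0,0,-3.5],[0,0,0]],[-1,[0,0,-2.3],[0,0,0]],[-1,[0,0,0],[0,0,0]],[-1,[0,0,0],[0,0,0]],[-1,[0,0,0],[0,0,0]]])

```text
t: 14.85
tool_pos: [0.4636, 0.3258, 0.0749]
orientation: [-3.097, -0.523, -0.006]
wrist_force: [0.4, -0.9, 0.2]
opening: 0.998
finger_force: 0.0
```

```bash
python3 st.py; python3 - <<'E'
from h import *
import pickle
S=[(-.0999,.3)]
s1=pickle.load(open("w1.pkl","rb")); C1=cam("wrist",s1)
T=R.from_rotvec([0,0,0])
# w5 pose: yaw 30.46
s5=dict(tool_pos=np.array([.4593,.3203,.2505]),orientation=np.array([3.031,.825,0])); C5=cam("wrist",s5)
def hole(f,C,uv):
    g=cv2.imread(f,0); x,y=uv; w=cv2.GaussianBlur(g,(3,3),0)[y-9:y+10,x-9:x+10].astype(float)
    m=(w<.62*np.median(w)).astype(np.uint8); n,l,st,ce=cv2.connectedComponentsWithStats(m)
    k=1+np.argmin(np.hypot(*(ce[1:]-9).T)); p=ce[k]+np.array([x-9,y-9]); return p,st[k],plane(C,p,.04)[0]
print(hole("pics/w1.png",C1,(201,213))); print(hole("pics/w5.png",C5,(464,237)))
a=np.radians(10.0); print("from cap",np.array([.6011,.119])-.1*np.array([np.cos(a),np.sin(a)]))
E
```

```text
14.85 [0.4636 0.3258 0.0749] yaw 19.166064052966522 F [ 0.3897 -0.9171  0.193 ] M [ 0.0095 -0.021   0.0222] op 0.9983046009142359 ff 0.0 q6 1.7542025388101072
(array([200.1356, 213.4915]), array([ 4,  5, 10,  9, 59], dtype=int32), array([0.502, 0.103, 0.04 ]))
(array([463.3871, 236.7634]), array([ 3,  4, 12, 11, 93], dtype=int32), array([0.5015, 0.1048, 0.04  ]))
from cap [0.5026 0.1016]
```

Emit:
send_rows(commands=[[-1,[-0.12,-0.12,-0.3],[0,0,0]],[-1,[0,0,0],[0,0,0]],[1,[0,0,0],[0,0,0]],[1,[0,0,0],[0,0,0]],[1,[0,0,0],[0,0,0]],[1,[0,0,0],[0,0,0]],[1,[0,0,0],[0,0,0]],[1,[0,0,0],[0,0,0]],[1,[0,0,0],[0,0,0]]])

```text
t: 15.75
tool_pos: [0.4608, 0.3242, 0.0698]
orientation: [-3.097, -0.524, -0.001]
wrist_force: [-0.2, -1.2, -0.2]
opening: 0.118
finger_force: 60.4
```

```bash
python3 st.py
```

```text
15.75 [0.4608 0.3242 0.0698] yaw 19.210407707741712 F [-0.1754 -1.1768 -0.1926] M [ 0.0143 -0.0007 -0.0409] op 0.11768494984540741 ff 60.39942026138306 q6 1.7532962567646557
```

Emit:
send_rows(commands=[[1,[0,0,1],[0,0,0]],[1,[0,0,2],[0,0,0]],[1,[0,0,3],[0,0,0]],[1,[0,0,3],[0,0,0]],[1,[0.3,-1.7,1],[0,0,0]],[1,[0.6,-3.5,0],[0,0,0]],[1,[0.7,-4,0],[0,0,0]],[1,[0.7,-4,0],[0,0,0]],[1,[0.7,-4,0],[0,0,0]],[1,[0.6,-3,0],[0,0,0]],[1,[0.4,-2,0],[0,0,0]],[1,[0,0,-2.5],[0,0,0]],[1,[0,0,0],[0,0,0]],[1,[0,0,0],[0,0,0]],[1,[0,0,0],[0,0,0]]])

```text
t: 17.25
tool_pos: [0.5008, 0.1022, 0.1453]
orientation: [3.097, 0.525, 0.001]
wrist_force: [-0.4, 0.4, -0.4]
opening: 0.118
finger_force: 60.2
```

```bash
python3 st.py; python3 - <<'E'
from h import *
im,D=robot.capture("wrist"); cv2.imwrite("pics/w6.png",im[:,:,::-1])
im2,D2=robot.capture("scene"); cv2.imwrite("pics/s6.png",im2[:,:,::-1])
o=np.zeros((420,800,3),np.uint8); o[:300,:400]=cv2.resize(im[:,:,::-1],(400,300)); c=im2[150:290,180:400,::-1]; o[:255,400:]=cv2.resize(c,(400,255)); cv2.imwrite("pics/c6.png",o)
E
```

```text
17.25 [0.5008 0.1022 0.1453] yaw 19.240341136667823 F [-0.3943  0.37   -0.4155] M [-0.0005  0.0224  0.0079] op 0.11826939645586768 ff 60.213704109191895 q6 1.3313473081822678
```

View pics/c6.png

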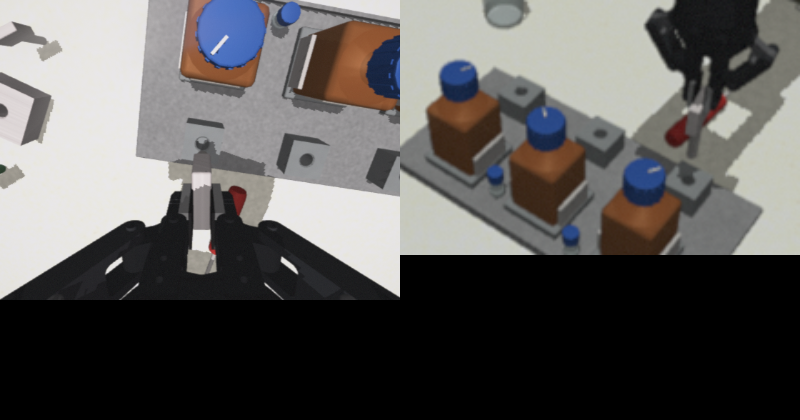

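The flag hangs upright in the jaws above the left block, with its tip at about (283,198). I'll measure the tip with a ray and zoom in.

```bash
python3 - <<'E'
from h import *
s=robot.sense(); C=cam("wrist",s); K,A,e=C
def proj(p):
    q=(np.array(p)-e)@A; return K[0,0]*q[0]/-q[2]+K[0,2],K[1,2]-K[1,1]*q[1]/-q[2]
print("hole px",proj([.502,.103,.04]),"exp tip px",proj([.502,.1029,.0793]))
a=cv2.imread("pics/w6.png"); 
for h in [(427,222)]: print("mid hole",plane(C,h,.04))
z=cv2.resize(a[160:260,220:350],(780,600),interpolation=cv2.INTER_CUBIC); cv2.imwrite("pics/z6.png",z)
E
```

```text
hole px (np.float64(282.8402637575278), np.float64(201.51446055335728)) exp tip px (np.float64(283.1025538180751), np.float64(218.0659251605447))
mid hole [[ 0.5239 -0.0119  0.04  ]]
```

View pics/z6.png

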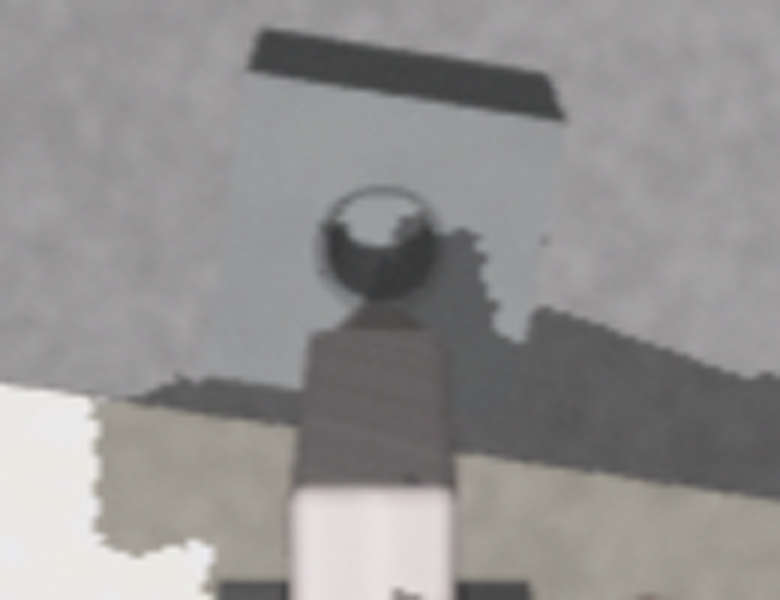

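The whole left hole is visible at (283.3,200.5), within 1 px of prediction. The tip's near edge is at about (283.7,210), and the paddle's front top edge at (282,241). I'll cast rays from these points.

```bash
python3 - <<'E'
from h import *
s=robot.sense(); C=cam("wrist",s); T=R.from_rotvec(s["orientation"]).as_matrix(); t=s["tool_pos"]
f=lambda p:((p-t)@T)[0]*1000
print("hole rel tool mm",f(plane(C,(283.3,200.5),.04)[0]),plane(C,(283.3,200.5),.04))
print("tip front edge",f(plane(C,(283.7,210),.0795)[0]))
print("paddle front top",f(plane(C,(282,240.8),.1675)[0]),"front bottom",f(plane(C,(283,215),.1315)[0]))
E
```

```text
hole rel tool mm 1.6759197778819928 [[0.5029 0.1029 0.04  ]]
tip front edge 6.67515075642442
paddle front top 22.01286697345494 front bottom 20.904177659505454
```

Tip and hole agree to about 1 mm laterally, and the paddle puts the axis at +1 to +2 mm against the hole's +1.7 mm. I'll lower it.

Emit:
send_rows(commands=[[1,[0,0,-1.5],[0,0,0]],[1,[0,0,-1.5],[0,0,0]],[1,[0,0,-0.7],[0,0,0]],[1,[0,0,-0.2],[0,0,0]],[1,[0,0,-0.2],[0,0,0]],[1,[0,0,-0.2],[0,0,0]],[1,[0,0,0],[0,0,0]]])

```text
t: 18.05
tool_pos: [0.5008, 0.1021, 0.1017]
orientation: [3.098, 0.524, 0.0]
wrist_force: [0.4, -1.2, -0.6]
opening: 0.118
finger_force: 60.2
```

```bash
python3 st.py
```

```text
18.05 [0.5008 0.1021 0.1017] yaw 19.208678094652996 F [ 0.3958 -1.2214 -0.627 ] M [-0.0009  0.0086  0.0229] op 0.11805003109590465 ff 60.210102796554565 q6 1.331585442238252
```

Tip is about 4 mm into the mouth with no contact force. Continuing.

Emit:
send_rows(commands=[[1,[0,0,-0.3],[0,0,0]],[1,[0,0,-0.3],[0,0,0]],[1,[0,0,-0.3],[0,0,0]],[1,[0,0,0],[0,0,0]]])

```text
t: 18.45
tool_pos: [0.5002, 0.1021, 0.092]
orientation: [-3.097, -0.524, 0.002]
wrist_force: [-0.9, 0.4, -0.7]
opening: 0.116
finger_force: 60.2
```

```bash
python3 st.py
```

```text
18.45 [0.5002 0.1021 0.092 ] yaw 19.21213761358209 F [-0.9114  0.4445 -0.6863] M [ 0.0356 -0.0112  0.0058] op 0.11570105475966391 ff 60.209981203079224 q6 1.3315732048455227
```

Emit:
send_rows(commands=[[1,[0,0,-0.3],[0,0,0]],[1,[0,0,-0.3],[0,0,0]],[1,[0,0,-0.3],[0,0,0]],[1,[0,0,-0.25],[0,0,0]],[1,[0,0,0],[0,0,0]],[1,[0,0,0],[0,0,0]]])

```text
t: 19.05
tool_pos: [0.5006, 0.1021, 0.081]
orientation: [-3.098, -0.524, 0.0]
wrist_force: [-0.2, 0.1, -0.5]
opening: 0.12
finger_force: 60.2
```

```bash
python3 st.py
```

```text
19.05 [0.5006 0.1021 0.081 ] yaw 19.21200530750837 F [-0.1642  0.0684 -0.5348] M [ 0.0612 -0.0077 -0.019 ] op 0.12032689771451113 ff 60.21050691604614 q6 1.3315746219827358
```

Emit:
send_rows(commands=[[1,[0,0,-0.15],[0,0,0]],[1,[0,0,0],[0,0,0]],[-1,[0,0,0],[0,0,0]],[-1,[0,0,0],[0,0,0]],[-1,[0,0,0],[0,0,0]],[-1,[0,0,0],[0,0,0]],[-1,[0,0,2],[0,0,0]],[-1,[0,0,4],[0,0,0]],[-1,[0,0,4],[0,0,0]],[-1,[0,0,4],[0,0,0]],[-1,[-0.5,0,3],[0,0,0]],[-1,[0,0,0],[0,0,0]],[-1,[0,0,0],[0,0,0]],[-1,[0,0,0],[0,0,0]]])

```text
t: 20.45
tool_pos: [0.4949, 0.102, 0.2479]
orientation: [-3.097, -0.524, 0.004]
wrist_force: [-0.1, -1.0, -0.5]
opening: 0.995
finger_force: 0.0
```

```bash
python3 st.py; python3 - <<'E'
from line import *
s=robot.sense(); im,D=robot.capture("wrist"); im=im[:,:,::-1].copy(); cv2.imwrite("pics/w7.png",im)
C=cam("wrist",s); P=pts(C,D); m=(np.hypot(P[...,0]-.502,P[...,1]-.103)<.035)&(D>0)&(P[...,2]>.08)&(P[...,2]<.14)
q=P[m]; t=q[q[:,2]>q[:,2].max()-.008]; print("paddle top",t.mean(0),q[:,2].max(),cv2.minAreaRect(t[:,:2].astype(np.float32)*1000))
for n,c in dict(L=(.6011,.119),M=(.6217,.002),R=(.6423,-.1147)).items(): print(n,line(im,s,np.array(c)))
E
```

```text
20.45 [0.4949 0.102  0.2479] yaw 19.211606396760153 F [-0.109  -0.9617 -0.4796] M [-0.0351  0.0161 -0.0016] op 0.995134133083179 ff 0.0 q6 1.3325189245697928
paddle top [0.5024 0.1029 0.0977] 0.10008866624853341 ((502.0856018066406, 102.64226531982422), (39.28193283081055, 11.096397399902344), 19.052228927612305)
L (np.float64(67.11954893043085), 91, array([0.616 , 0.1131]))
M (np.float64(-123.3995845374143), 83, array([ 0.6145, -0.0063]))
R None
```

View pics/w7.png

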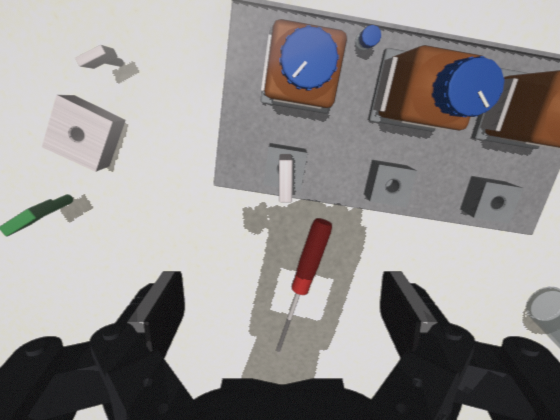

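The flag stands fully seated: paddle top at 0.098–0.100 m, and centre (0.502,0.103) on the hole. I'll return to the survey pose to compare the cap lines in the same geometry.

Emit:
send_rows(commands=[[-1,[0,0,3.4],[0,0,0]],[-1,[2.1,-2,1.8],[0,0,-0.03]],[-1,[2.1,-2,1.8],[0,0,-0.03]],[-1,[2.1,-2,1.8],[0,0,-0.03]],[-1,[2.1,-2.2,1.5],[0,0,-0.03]],[-1,[2.1,-2,0],[0,0,-0.04]],[-1,[0,0,0],[0,0,0]],[-1,[0,0,0],[0,0,0]],[-1,[0,0,0],[0,0,0]]])

```text
t: 21.4
tool_pos: [0.6, 0.0007, 0.3512]
orientation: [-3.129, -0.276, 0.004]
wrist_force: [-0.9, -0.2, 0.3]
opening: 1.0
finger_force: 0.0
```

```bash
python3 st.py; python3 - <<'E'
from line import *
s=robot.sense(); im,D=robot.capture("wrist"); im=im[:,:,::-1].copy(); cv2.imwrite("pics/w8.png",im)
s1=pickle.load(open("w1.pkl","rb")); a=cv2.imread("pics/w1.png")
for n,c in dict(L=(.6011,.119),M=(.6217,.002),R=(.6423,-.1147)).items():
    for k,S in ((a,s1),(im,s)):
        r=line(k,S,np.array(c),r=.0175); d=r[2]-c; print(n,r[0],r[1],"radial dir",np.degrees(np.arctan2(d[1],d[0])))
E
```

```text
21.4 [0.6    0.0007 0.3512] yaw 10.086878462821034 F [-0.9401 -0.2147  0.3426] M [ 0.0205 -0.0049 -0.0013] op 1.00048112563948 ff 0.0 q6 1.3062598427295218
L -165.54509117256652 39 radial dir -169.33005880678405
L 157.52114199880057 37 radial dir 156.02601359274226
M -119.01969230002791 36 radial dir -122.69893784832713
M -121.65360518288855 37 radial dir -128.24008010340145
R 171.89174239484092 39 radial dir -178.9824776196994
R 167.98951227028434 41 radial dir 174.9646518790232
```

```bash
python3 - <<'E'
from h import *
import pickle
def wl(im,S,c,z=.1465,ax0=None):
    C=cam("wrist",S); v,u=np.mgrid[:420,:560]; P=plane(C,np.c_[u.ravel(),v.ravel()],z)[:,:2]-c
    rr=np.hypot(*P.T); k=rr<.0185; r=im[...,2].ravel().astype(float); bg=np.median(r[k]); w=np.clip(r-bg-25,0,None)
    # restrict to around brightest region
    p0=P[k&(rr<.016)][np.argsort(-w[k&(rr<.016)])[:25]]; m=np.median(p0,0)
    k&=(np.hypot(*(P-m).T)<.009); W=w[k]; Q=P[k]; mu=(W[:,None]*Q).sum(0)/W.sum()
    Cv=((Q-mu).T*W)@(Q-mu)/W.sum(); e,V=np.linalg.eigh(Cv); a=V[:,1]; a=a if a@mu>0 else -a
    return np.degrees(np.arctan2(a[1],a[0])),mu*1000,np.sqrt(e)*1000
s1=pickle.load(open("w1.pkl","rb")); s8=robot.sense(); a=cv2.imread("pics/w1.png"); b=cv2.imread("pics/w8.png")
for n,c in dict(L=(.6011,.119),M=(.6217,.002),R=(.6423,-.1147)).items():
    A=wl(a,s1,np.array(c)); B=wl(b,s8,np.array(c)); print(n,A,B,"d",A[0]-B[0], "shift mm",np.linalg.norm(A[1]-B[1]))
E
```

```text
L (np.float64(-166.67183890965558), array([-10.6909,  -2.201 ]), array([0.8445, 3.6792])) (np.float64(156.35707500542648), array([-10.117 ,   4.6404]), array([0.7778, 3.7672])) d -323.02891391508206 shift mm 6.865510384932246
M (np.float64(-118.30947270041378), array([-5.7354, -9.1227]), array([0.7381, 3.6673])) (np.float64(-123.92881348988276), array([-6.1686, -8.155 ]), array([0.7897, 3.6918])) d 5.619340789468978 shift mm 1.060278644360564
R (np.float64(171.80068601749508), array([-10.7007,   0.1406]), array([0.8629, 3.6599])) (np.float64(167.19140069262923), array([-10.3194,   1.1203]), array([0.8475, 3.6675])) d 4.609285324865851 shift mm 1.0512805923219015
```

The cap lines show net creep of 4.6° (right) and 5.6° (middle). The left, loose cap turned 37° in all, about 32–33° of it free. All are within limits, and the arm is clear of everything.

```bash
python3 -c "
from cell import robot
print(robot.close_job())"
```

```text
the job is handed in; nothing more can be done
None
```

The job is handed in, with no verdict shown: all three caps were turned about 4–6° past breakaway by my estimates, the left bottle was the loose one, and the flag pin stands fully down in its hole, released.

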